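# Hang the batch tag on the cold-store rail with an S-hook

## Task

Take the loose S-hook off the tag rail, pass its lower bend through the hole in the pull-out tab of the white tag that lies on the food box, lift the tag with it, and hang the S-hook back over the rail bar, anywhere clear, so that the tag hangs free below it. Let go and leave the other things where they are.

Things in the scene. Friction and masses are not known exactly. Their poses are not given: they have to be found in the camera images.
- hook: Loose S-hook of 5 mm steel wire, 137 mm tall, about 70 g. Origin: centre of the black grip sleeve (12 x 12 x 40 mm) on its shank. z up as it hangs, y normal to the plane of the S and along the rail bar, x to the robot's left. The shank leans 0.197 rad, upper end to -x; pinch the sleeve's +y and -y flats. It starts hung over the bar, shank on the right (-x of the hook).
- hook_tip (a point): End of the hook's lower free tip: hook frame x -14, y 0, z -39.5 mm. The tip is 5 mm thick, cut off square, on the right of the shank (-x of the hook), and points straight up.
- hook_bend (a point): Lowest point of the wire's centre line in the lower bend, a half circle of radius 12 mm: hook frame x -2, y 0, z -62 mm, from the shank (x +10) round to the tip (x -14). The tab's hole comes to rest here, its centre about 2 mm below.
- hook_crown (a point): Highest point of the wire's centre line in the upper bend (half circle, radius 10 mm): hook frame x -2, y 0, z +70 mm; its free tip on its +x side points down, ending at x +8, z +49.5. Hung, it lies about 4 mm above the bar's top. Fingers pointing straight down straddle this bend and block the bar; tilted about 45 degrees from the right they leave it free.
- tag: Loose white-painted steel tag, 90 x 50 x 5 mm, about 200 g, lying flat on tag_box's lid. Origin: centre of its underside; x along its length to the tab end, z up. That end points to the robot's left. A steel tab juts from it past the box's left edge, its hole's centre by 18 mm or more, so the hook's lower bend can go under it and its tip up through the hole. It slides at a light push.
- tag_box: Closed food storage box, fixed, 170 (its x) x 120 (its y) x 80 mm high with a flat lid, on which the tag lies. Origin: centre of its underside; its x points to the robot's left.
- rail: Fixed tag rail running away from the robot: a flat steel bar along its y axis, 8 mm thick (x), 10 mm high, 320 mm long, top 280 mm above the table, on two posts 12 mm square at y -165 and +165 mm. Origin: on the table under the bar's middle; z up, x to the robot's left, y towards the robot. At y -115 mm (far end, 52 mm wide) another tag already hangs, immovable.
- rail_top (a point): Middle of the top edge of the rail bar (280 mm above the rail's origin).
- plain_box: A second closed food box of the same size as tag_box, fixed, with the scale weight on it and no tag. Origin: centre of its underside.
- weight: Bystander: brass scale weight, 44 mm across, 35 mm high, standing on plain_box. Origin: centre of its underside.
- tape: Bystander: cardboard ring, 90 mm outside, 25 mm high. Origin: centre of its underside.
- cup: Bystander: steel cup, 72 mm across, 80 mm high. Origin: centre of its underside.
- spray: Bystander: white bottle, 60 mm across, 140 mm high. Origin: centre of its underside.
- scoop: Bystander: metal spoon lying on the table. Origin: under its middle.
- spare_lid: Bystander: loose box lid, 170 x 120 x 12 mm, lying on the table. Origin: centre of its underside.
- tag_end (a point): Middle of the tag's end face, tag frame x 45, y 0, z 2.5 mm. The tab (22 mm wide, 3 mm thick, underside 1 mm above the tag's) slides out here, on the midline; how far is not told: its 9 mm round hole's centre lies 12 to 21 mm beyond this point along the tag's x, its end edge 10 mm beyond the hole's centre. The slide is stiff (about 3 N); lifting the tag by the tab takes about half its weight.
There are look-alikes about, which are no part of the job. What is shaped like the hook but pink is not meant.

How it is judged:
On the way:
1. the hook, held in the fingers, carries the tag hanging from it, clear of box and rail (contact force between the fingers and hook above 0.5 N and contact force between hook and tag above 0.5 N and contact force between tag and tag_box below 0.01 N and contact force between tag and the fingers below 0.01 N and contact force between hook and rail below 0.01 N and angle between tag's own x axis and vertical below 0.6 rad and height (world z) of tag above 0.07 m), for 0.2 s.
At the end, for the whole second after the job is handed in: S-hook sits over the rail bar (crown within 8 mm of the bar's mid-plane, 2 mm below to 12 mm above its top, clear of posts and other tag); the tag hangs from the lower bend, its centre 65 to 115 mm up, touching neither rail nor boxes; both within 0.35 rad of upright, swinging under 0.25 m/s (x of hook_crown in the frame of rail between -0.008 and 0.008 m and y of hook_crown in the frame of rail between -0.08 and 0.16 m and z of hook_crown in the frame of rail between 0.278 and 0.292 m and contact force between hook and rail above 0.2 N and contact force between tag and rail below 0.01 N and contact force between tag and tag_box below 0.01 N and contact force between tag and plain_box below 0.01 N and angle between tag's own x axis and vertical below 0.35 rad and angle between hook's own z axis and vertical below 0.35 rad and linear speed of each of tag, hook below 0.25 m/s and contact force between hook and tag above 0.3 N and horizontal distance between tag and hook_bend below 0.03 m and height (world z) of tag between 0.065 and 0.115 m).
It fails at once if a bystander was moved by more than 30 mm (distance of any of weight, tape, cup, spray, scoop, spare_lid from where it was at the start of the episode above 0.03 m).
It also fails if it takes over 67 s, if anything falls off the work surface, if the arm or the gripper's body presses on something with over 40 N, if the wrist force passes 120 N, or if a joint passes its speed limit or range.

## Robot

A 7-joint arm with a two-finger parallel gripper is mounted at the origin on the work surface. World frame = base frame: x ahead of the robot, y to its left, z up, the work surface at z = 0. Lengths are in m, angles in rad, forces in N, time in s.
With the tool pointing down it reaches from about 0.4 to 0.875 m from the base axis. Payload 19.3 kg.
Tool frame: the origin (TCP) lies midway between the tips of the shut fingers; the grasp point (between the pads) lies 19 mm behind it (bot.pinch_z is the distance from the TCP to the grasp point, in m); z points along the fingers, y is the direction in which the jaws open and shut (so a half turn about z gives the same grasp; the last joint's range is limited). The gripper opens to 85 mm and grips with 20 to 120 N. Pads are 22 mm wide; open, the fingers measure 114 mm over their backs; the gripper's body (76 mm by 85 mm) begins 54 mm behind the grasp point. The pads swing forward as they close: fully open they stand 13 mm farther back than shut.
Start: joints at [1.105, 0.521, -0.036, 1.599, 0.021, 1.021, -0.113], TCP at [0.241, -0.577, 0.231] pointing down, gripper open.
Joint ranges: [-2.91, 2.91], [-0.3, 2.13], [-1.5, 1.42], [0.17, 2.43], [-1.26, 4.41], [0.16, 1.93], [-2.52, 2.52]. Speed limits (rad/s): [1.89, 1.89, 2.39, 2.39, 3.01, 3.01, 3.01].

## Interface

Orientations are given as [roll, pitch, yaw] about the fixed x, y, z axes, in that order (R = Rz(yaw) Ry(pitch) Rx(roll)).
In Python, from workcell import bot gives the robot as it stands. The module is installed in compiled form; this text tells all that it offers.
- The arm moves only by the tool move_arm, never from a script. Its argument "moves" is text: rows parted by semicolons, each of 4 numbers parted by spaces: the shift along the tool's x, y, z in mm, then the turn about the tool's z in rad. In form: dx dy dz yaw; .... A call has exactly 10 rows; each row is the pose to reach, as a shift and turn from the pose commanded when the call began, along the tool's axes at that moment; what a row does not reach only later rows make up. A row lasts 1/12 s, in which the tool goes at most 41.7 mm and 7.16 degrees, less where a joint would pass 70% of its speed; a pose out of reach is approached as far as the arm can. A call with a gripper value outside its range is refused whole. "grip" is the opening, from 0 (shut) to 1 (fully open), set as the call begins (left out, the last holds). The fingers move at their own pace and stop on an object; "grip_force" is the grip in N (left out, the last holds). Time passes only in rows, so rows that repeat a pose let the fingers close, or fill a call up. It gives the time, the measured TCP pose, the force and the opening at its end, in the units of the state.
- bot.observe(): the state, without advancing time (a new reading comes with each control period).
- bot.grab_frame(name): name is "side" or "top"; returns a dict with "frame" (384x512x3 uint8, red, green, blue), "z_map" (384x512 float32, m along the optical axis (not along the pixel's ray), 0 where there is no reading), "K" (3x3 intrinsics, pixels), "eye" and "attitude" of the camera in the world. Camera axes: x right, y up, looking along -z (the intrinsics and any distortion apply to the point x, -y, -z); pixel columns grow to the right and rows downward; lengths in m; the calibration is good to about 2 mm. A picture is of the moment at which its call begins.
- bot.job_done(): hands the job in, once; it reports no verdict.
Trained networks look in a picture, given as the dict that the camera call returned (one of the last four; its "shot" number tells which), for a name from the list of things; names that differ only in an ending like _2 or _b are one class to them, and where a whole thing is asked for, a point or a joint stands for the part that bears it (a point fixed in the world has none). Each returns a list of dicts, best first, with "conf" (0 to 1); they miss things now and then, are a little off and sometimes report something else, mostly with a low value. They report only what shows in the picture. A call takes as long as a camera call. They do not tell look-alikes from the thing itself.
- bot.search_frame(picture, label): "at" ([column, row] in pixels, amid what is visible of it).
- bot.pinpoint(picture, label): "at" ([column, row] in pixels: a listed point, or the origin of a listed thing).
The state is a dict: "clock": time; "qpos": joint angles; "qd": joint speeds; "joint_efforts": joint torques, N m; "position": TCP position; "tool_rot": TCP orientation; "force": force on the tool from outside, world axes, zero at the start; "moment": the same for the moment, N m; "grip_width": finger opening in m.
Only numpy, scipy, OpenCV 4.12 (cv2) and the standard library are available. Lean on these libraries where they do the work, as an engineer would, in place of code of your own. Each camera call takes 0.05 s, during which the arm holds its last target. There are 200 camera calls.

## Working session

There is one attempt and no reset: what is moved stays moved. The work goes in short steps, Python scripts to look and compute and a tool call to move; the robot and the scene stay as the last step left them, time stands still between calls to the robot, and variables do not carry over. Pictures are saved under pics/ and viewed, about 8 in all and at most 12, crops included, and the job is handed in when it is done.

Besides the shell and the picture viewer there is one more tool, called after "Emit:" in YAML: its name, and indented under it one key for each argument. move_arm: Moves the arm, as the interface text tells. Its arguments: {"type":"object","properties":{"moves":{"type":"string"},"grip":{"type":"number"},"grip_force":{"type":"number"}},"required":["moves"]}

```bash
mkdir -p pics
cat > h.py <<'E'
import numpy as np, cv2
from workcell import bot
from scipy.spatial.transform import Rotation as R
def rot(a):
    a=np.array(a,float)
    return a if a.shape==(3,3) else (R.from_quat(a).as_matrix() if a.size==4 else R.from_euler('xyz',a).as_matrix())
def ray(p,uv):
    K=p["K"];d=np.array([(uv[0]-K[0,2])/K[0,0],-(uv[1]-K[1,2])/K[1,1],-1.0])
    return np.array(p["eye"]),rot(p["attitude"])@d
def at_z(p,uv,z):
    e,d=ray(p,uv);return e+d*(z-e[2])/d[2]
def at_depth(p,uv):
    e,d=ray(p,uv);u,v=int(round(uv[0])),int(round(uv[1]));return e+d*p["z_map"][v,u]
def proj(p,X):
    c=rot(p["attitude"]).T@(np.array(X)-np.array(p["eye"]));K=p["K"]
    return np.array([K[0,2]+K[0,0]*c[0]/-c[2],K[1,2]+K[1,1]*-c[1]/-c[2]])
def tri(p,a,q,b):
    e1,d1=ray(p,a);e2,d2=ray(q,b)
    A=np.stack([d1,-d2],1);s=np.linalg.lstsq(A,e2-e1,rcond=None)[0]
    x,y=e1+s[0]*d1,e2+s[1]*d2;return (x+y)/2,np.linalg.norm(x-y)
def save(p,name,box=None,s=1):
    f=p["frame"]
    if box: f=f[box[1]:box[3],box[0]:box[2]]
    f=cv2.resize(f,None,fx=s,fy=s,interpolation=cv2.INTER_CUBIC)
    cv2.imwrite("pics/"+name,f[:,:,::-1])
E
python3 - <<'E'
from h import *
np.set_printoptions(precision=4,suppress=True)
s=bot.observe();print(s)
print(bot.pinch_z)
P={n:bot.grab_frame(n) for n in("side","top")}
f=np.hstack([P["side"]["frame"],P["top"]["frame"]])
for n in P:
    p=P[n];print(n,p["K"].tolist(),p["eye"],p["attitude"],[k for k in p])
    save(p,n+"0.png",None,1.5)
    for l in ["hook","tag","tag_box","plain_box","rail","weight","tape","cup","spray","scoop","spare_lid"]:
        print(n,l,[(np.round(r["at"],1).tolist(),round(r["conf"],2)) for r in bot.search_frame(p,l)][:3])
    for l in ["hook","hook_tip","hook_bend","hook_crown","tag","tag_end","rail_top","tag_box","rail"]:
        print(n,'pt',l,[(np.round(r["at"],1).tolist(),round(r["conf"],2)) for r in bot.pinpoint(p,l)][:3])
E
```

```text
{'clock': 0.0, 'qpos': array([ 1.1048,  0.522 , -0.0363,  1.6   ,  0.0212,  1.0211, -0.1128]), 'qd': array([-0.0008,  0.0007, -0.0005, -0.0005,  0.0004,  0.0005, -0.0015]), 'joint_efforts': array([ -0.0037, -92.7118,   1.978 , -36.9941,   0.0178,   0.0081,
        -0.0001]), 'position': array([ 0.2408, -0.5764,  0.2307]), 'tool_rot': array([-3.1405,  0.0001,  0.3958]), 'force': array([-0.3637,  0.1888, -0.092 ]), 'moment': array([-0.0385, -0.0075, -0.0163]), 'grip_width': 0.08518159203567945}
0.0187
side [[395.94661293234674, 0.0, 258.5462748524647], [0.0, 395.94661293234674, 185.57456357010926], [0.0, 0.0, 1.0]] [0.1799 0.9771 0.8162] [ 0.9797 -0.0183 -2.766 ] ['frame', 'z_map', 'K', 'eye', 'attitude', 'shot']
side hook [([213.7, 366.7], 0.76), ([170.2, 312.9], 0.75), ([286.4, 328.0], 0.64)]
side tag [([280.2, 194.2], 0.47), ([200.2, 205.9], 0.4)]
side tag_box [([294.5, 195.4], 0.88)]
side plain_box [([242.5, 187.2], 0.95)]
side rail [([197.6, 210.2], 0.83)]
side weight []
side tape [([237.6, 290.4], 0.89), ([235.4, 190.4], 0.34), ([243.1, 189.8], 0.19)]
side cup [([296.4, 161.7], 0
[... 1246 characters left out ...]
, 186.9], 0.92), ([377.2, 225.8], 0.45)]
top spray [([184.3, 144.1], 0.82), ([230.1, 149.3], 0.63)]
top scoop []
top spare_lid [([374.4, 139.8], 0.62)]
top pt hook [([226.6, 176.8], 0.52), ([173.6, 245.6], 0.5), ([134.5, 219.3], 0.47)]
top pt hook_tip [([236.4, 173.3], 0.58), ([145.5, 217.8], 0.54), ([163.8, 162.9], 0.48)]
top pt hook_bend [([173.4, 168.2], 0.67), ([147.5, 222.7], 0.57), ([229.8, 178.3], 0.41)]
top pt hook_crown [([116.0, 212.3], 0.6), ([229.9, 174.9], 0.48), ([156.7, 246.4], 0.43)]
top pt tag [([297.7, 200.0], 0.63)]
top pt tag_end [([279.2, 198.2], 0.94)]
top pt rail_top [([225.4, 169.5], 0.78)]
top pt tag_box [([300.8, 159.6], 0.69), ([310.0, 206.6], 0.67)]
top pt rail []
```

Run:
```python
from h import *
p=bot.grab_frame("side");q=bot.grab_frame("top")
save(p,"sidec.png",(140,120,400,384),2.9)
save(q,"topc.png",(90,80,420,280),2.4)
```

```text
(no output)
```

View pics/sidec.png

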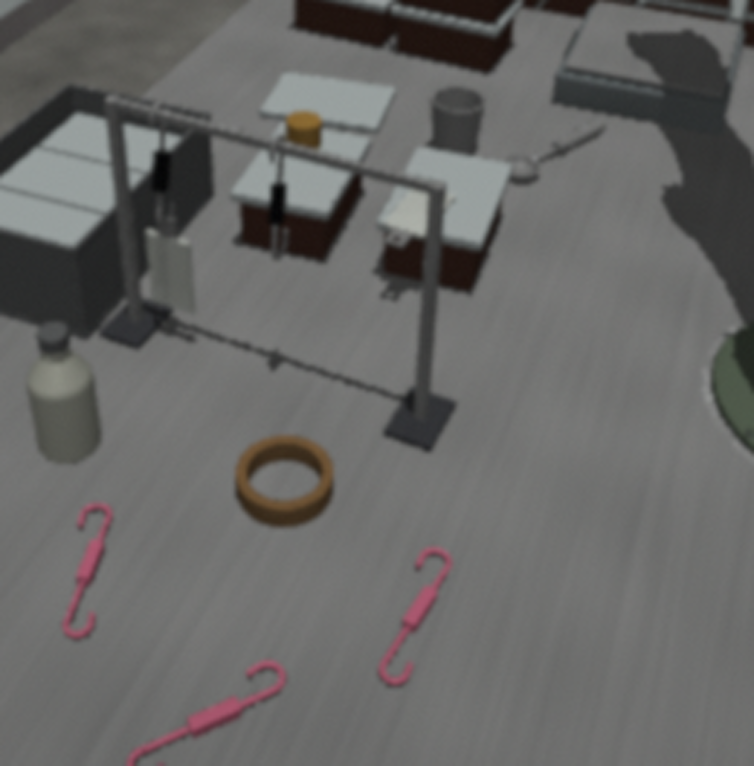

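View pics/topc.png

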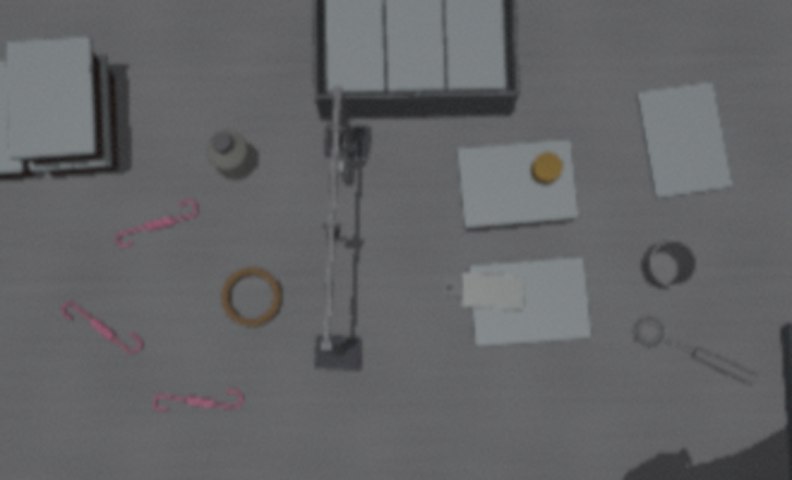

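The candidates are the dark hook on the rail at side (236,191) and three pink ones at side (170,313), (286,328) and (214,367). There is also the fixed hook carrying the other tag at side (196,179). By the description, the loose hook is the dark one at mid-bar. I'll measure it and check it in a crop.

Run:
```python
from h import *
np.set_printoptions(precision=4,suppress=True)
p=bot.grab_frame("side");q=bot.grab_frame("top")
for n,a,b in [("rail_top",(232.0,162.6),(225.4,169.5)),("crown",(237.5,166.4),(229.9,174.9)),("bend",(236.5,210.1),(229.8,178.3)),("tip",(237.9,197.8),(236.4,173.3)),("tag_end",(280.4,197),(279.2,198.2)),("tag",(285.7,189.8),(297.7,200)),("hook",(232.7,188.6),(226.6,176.8))]:
    print(n,*tri(p,a,q,b))
print("tag_end z.0825", at_z(q,(279.2,198.2),.0825),"rail_top z.28",at_z(q,(225.4,169.5),.28),at_z(p,(232,162.6),.28))
# depth clouds
for n,c in (("side",p),("top",q)):
    v,u=np.mgrid[0:384,0:512];K=c["K"];Z=c["z_map"]
    d=np.stack([(u-K[0,2])/K[0,0],-(v-K[1,2])/K[1,1],-np.ones_like(u)],-1)*Z[...,None]
    W=d@rot(c["attitude"]).T+np.array(c["eye"]);W[Z==0]=np.nan
    np.save(n+"W.npy",W)
    m=(W[...,2]>.268)&(W[...,2]<.29)&(W[...,0]>.2)&(W[...,0]<.75)&(W[...,1]>.05)&(W[...,1]<.3)
    X=W[m];print(n,"bar n",len(X))
    if len(X)>20:
        f=np.polyfit(X[:,0],X[:,1],1);r=X[:,1]-np.polyval(f,X[:,0]);k=abs(r)<.008;f=np.polyfit(X[k,0],X[k,1],1)
        print(" y=f(x)",f,"xrange",X[k,0].min(),X[k,0].max(),"z",np.median(X[k,2]),np.std(r[k]))
    m=(W[...,2]>.082)&(W[...,2]<.095)&(W[...,0]>.2)&(W[...,0]<.45)&(W[...,1]>-.2)&(W[...,1]<.1)
    X=W[m];print(" tagish",len(X),np.nanmin(X,0),np.nanmax(X,0)) if m.sum() else None
    m=(W[...,2]>.07)&(W[...,2]<.095)&(W[...,0]>.2)&(W[...,0]<.6)&(W[...,1]>-.25)&(W[...,1]<.12)
    X=W[m];print(" boxes",len(X),np.nanmin(X,0),np.nanmax(X,0))
a=cv2.resize(p["frame"][150:235,180:320],None,fx=5.6,fy=5.6,interpolation=cv2.INTER_CUBIC)
cv2.imwrite("pics/c1.png",cv2.convertScaleAbs(a[:,:,::-1],alpha=1.6))
a=cv2.resize(q["frame"][165:225,215:335],None,fx=6.6,fy=6.6,interpolation=cv2.INTER_CUBIC)
cv2.imwrite("pics/c2.png",cv2.convertScaleAbs(a[:,:,::-1],alpha=1.6))
```

```text
rail_top [0.5567 0.1822 0.2971] 0.0005752622667303841
crown [0.5444 0.1704 0.2816] 0.00376571978747379
bend [0.5506 0.1772 0.1424] 0.004590026198943815
tip [0.5604 0.1526 0.1665] 0.01084834802992041
tag_end [0.4801 0.0085 0.0968] 0.01161575629403668
tag [ 0.4782 -0.056   0.083 ] 0.0022356016564025758
hook [0.5503 0.1852 0.2189] 0.007925940486503046
tag_end z.0825 [0.4872 0.009  0.0825] rail_top z.28 [0.5599 0.1834 0.28  ] [0.5688 0.156  0.28  ]
side bar n 599
 y=f(x) [-0.0577  0.2138] xrange 0.38922461967584887 0.7303384906117791 z 0.277922621933983 0.0029348557257637357
 tagish 47 [ 0.3999 -0.173   0.082 ] [ 0.4496 -0.0156  0.084 ]
 boxes 1161 [ 0.3973 -0.1821  0.0702] [0.5997 0.0328 0.0898]
top bar n 333
 y=f(x) [-0.0609  0.2093] xrange 0.38975426926006557 0.728136388972491 z 0.28168223410545845 0.002697031455492231
 tagish 353 [ 0.396  -0.1845  0.082 ] [ 0.4499 -0.0162  0.0931]
 boxes 2077 [ 0.396  -0.1858  0.0701] [0.5999 0.0245 0.0948]
```

View pics/c1.png

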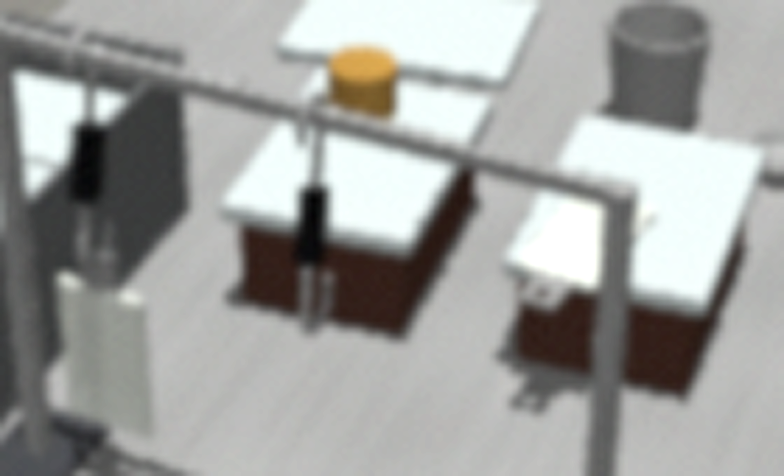

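View pics/c2.png

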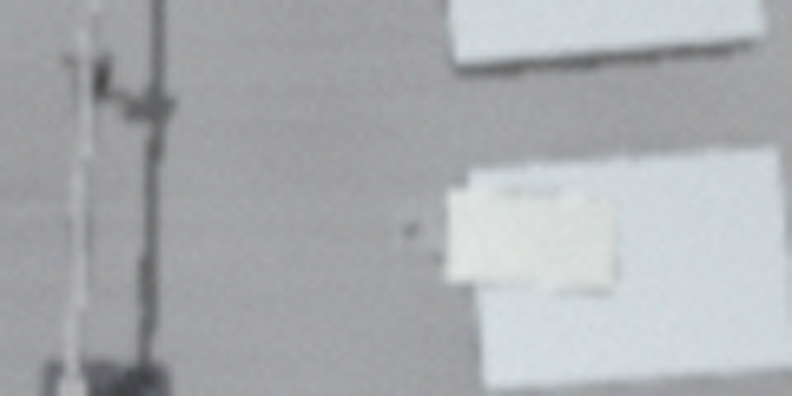

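The close crop confirms the choice. It shows a dark-sleeved hook at mid-bar, with the sleeve at side (236,190) and the crown at (236,168). The grey tab is at side (277,201), and its hole is the dark dot at top (277,199). The moves allow no tilt, so I'll pinch the shank above the sleeve with vertical fingers, staying to the right of the bar.

Run:
```python
from h import *
np.set_printoptions(precision=4,suppress=True)
p=bot.grab_frame("side");q=bot.grab_frame("top")
def onplane(c,uv,off=0):  # plane y=.2115-.0593x+off
    e,d=ray(c,uv);t=(.2115+off-.0593*e[0]-e[1])/(d[1]+.0593*d[0]);return e+t*d
print("crown",onplane(p,(236.4,167.5)),"sleeve",onplane(p,(235.9,190.2)))
print("sleeve depth side",at_depth(p,(236,190)),"top sleeve ray @.23",at_z(q,(230.2,176.3),.23))
h=(276.7,199.35);g=(277.05,201.4)
print("hole top",at_z(q,h,.084),"side",at_z(p,g,.084),tri(p,g,q,h))
# tag corners in the top image by whiteness/height
W=np.load("topW.npy");
f=q["frame"].astype(float)
m=((f[...,0]-f[...,2])>-3)&(f.mean(-1)>120)
m[:,:278]=0;m[:,312:]=0;m[:190]=0;m[214:]=0
v,u=np.nonzero(m);r=cv2.minAreaRect(np.stack([u,v],1).astype(np.float32));print(r,m.sum())
for c in cv2.boxPoints(r): print(at_z(q,c,.085))
print(f[200,270:320].astype(int).tolist()[::4])
```

```text
crown [0.5456 0.1791 0.2833] sleeve [0.5482 0.179  0.2112]
sleeve depth side [0.5439 0.1877 0.2185] top sleeve ray @.23 [0.5462 0.1717 0.23  ]
hole top [0.4832 0.018  0.084 ] side [0.4815 0.0172 0.084 ] (array([0.4823, 0.0178, 0.0843]), np.float64(0.0018265995823872699))
((294.9502258300781, 201.04525756835938), (24.35335922241211, 13.223112106323242), 2.7263107299804688) 283
[ 0.4556 -0.0014  0.085 ]
[ 0.502 -0.005  0.085]
[ 0.4959 -0.0903  0.085 ]
[ 0.4495 -0.0863  0.085 ]
[[101, 102, 104], [103, 104, 106], [98, 100, 102], [112, 115, 114], [138, 142, 140], [139, 142, 141], [136, 139, 138], [135, 137, 136], [134, 137, 136], [133, 136, 135], [130, 135, 138], [130, 134, 137], [128, 134, 136]]
```

Emit:
move_arm:
  moves: "554 -524 -99 -1.116;554 -524 -99 -1.116;554 -524 -99 -1.116;554 -524 -99 -1.116;554 -524 -99 -1.116;554 -524 -99 -1.116;554 -524 -99 -1.116;554 -524 -99 -1.116;554 -524 -99 -1.116;554 -524 -99 -1.116"
  grip: 1

```text
clock: 3.23
position: [0.4088, -0.1972, 0.2855]
tool_rot: [3.141, 0.001, 1.52]
force: [1.3, 0.1, 0.5]
grip_width: 0.0854
```

Emit:
move_arm:
  moves: "352 119 -35 0.01;352 119 -35 0.01;352 119 -35 0.01;352 119 -35 0.01;352 119 -35 0.01;352 119 -35 0.01;352 119 -35 0.01;352 119 -35 0.01;352 119 -35 0.01;352 119 -35 0.01"

```text
clock: 4.07
position: [0.5488, 0.1532, 0.3203]
tool_rot: [3.141, -0.004, 1.509]
force: [-0.0, 1.0, -0.1]
grip_width: 0.0854
```

Run:
```python
from h import *
np.set_printoptions(precision=4,suppress=True)
s=bot.observe();print(s["clock"],s["position"],s["tool_rot"],s["force"])
```

```text
4.0667 [0.5488 0.1532 0.3203] [ 3.1412 -0.0041  1.5089] [-0.0418  1.0434 -0.0728]
```

Emit:
move_arm:
  moves: "-3 -2 30 0;-3 -2 60 0;-3 -2 80 0;-3 -2 80 0;-3 -2 80 0;-3 -2 80 0;-3 -2 80 0;-3 -2 80 0;-3 -2 80 0;-3 -2 80 0"

```text
clock: 4.9
position: [0.546, 0.1426, 0.2405]
tool_rot: [3.141, -0.0, 1.502]
force: [0.3, -0.1, -0.1]
grip_width: 0.0855
```

Run:
```python
from h import *
np.set_printoptions(precision=4,suppress=True)
s=bot.observe();print(s["clock"],s["position"],s["tool_rot"],s["force"])
p=bot.grab_frame("side");q=bot.grab_frame("top")
a=cv2.resize(p["frame"][145:215,200:270],None,fx=8.5,fy=8.5,interpolation=cv2.INTER_CUBIC)
cv2.imwrite("pics/c3.png",cv2.convertScaleAbs(a[:,:,::-1],alpha=1.6))
for X in ([.546,.1791,.284],s["position"],s["position"]+[0,.011,0],s["position"]+[0,.011,.04]): print(proj(p,X),proj(q,X))
```

```text
4.9 [0.546  0.1426 0.2405] [ 3.1408 -0.0002  1.5017] [ 0.3428 -0.1005 -0.1211]
[236.2612 167.2282] [226.7797 173.7452]
[241.9828 174.5119] [239.2448 175.643 ]
[240.3549 176.5149] [235.7605 175.7216]
[240.244  163.7485] [235.1927 173.7328]
```

View pics/c3.png

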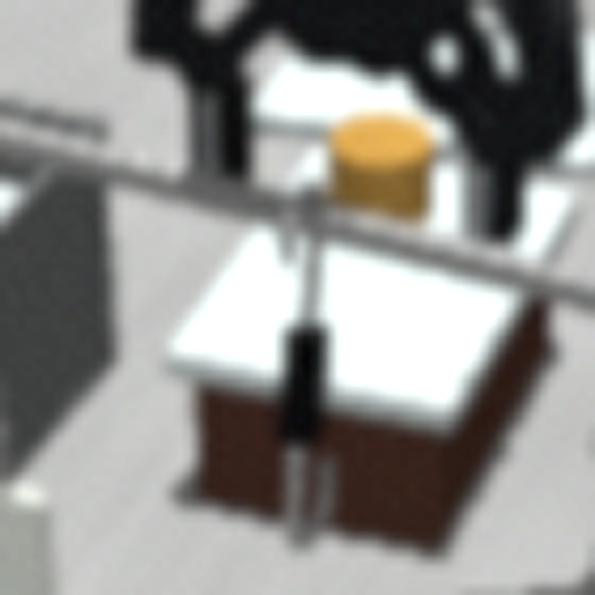

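Emit:
move_arm:
  moves: "8 0 0 0;14 0 0 0;15 0 0 0;16 0 0 0;17 0 0 0;18 0 0 0;19 0 0 0;20 0 0 0;20 0 0 0;20 0 0 0"

```text
clock: 5.83
position: [0.5472, 0.1624, 0.2399]
tool_rot: [-3.142, 0.0, 1.502]
force: [0.1, 0.1, -0.2]
grip_width: 0.0855
```

Run:
```python
from h import *
np.set_printoptions(precision=4,suppress=True)
s=bot.observe();print(s["clock"],s["position"],s["tool_rot"],s["force"])
```

```text
5.8333 [0.5472 0.1624 0.2399] [-3.1416  0.0001  1.5017] [ 0.0894  0.148  -0.2265]
```

Emit:
move_arm:
  moves: "0.5 0 0 0;1 0 0 0;1.5 0 0 0;2 0 0 0;2.5 0 0 0;3 0 0 0;3 0 0 0;3 0 0 0;3 0 0 0;3 0 0 0"

```text
clock: 6.67
position: [0.5473, 0.1625, 0.2398]
tool_rot: [-3.141, 0.005, 1.5]
force: [-3.1, -18.4, 7.2]
grip_width: 0.0854
```

Emit:
move_arm:
  moves: "-4 0 0 0;-4 0 0 0;-4 0 0 0;-4 0 0 0;-4 0 0 0;-4 0 0 0;-4 0 0 0;-4 0 0 0;-4 0 0 0;-4 0 0 0"
  grip: 0
  grip_force: 40

```text
clock: 7.5
position: [0.5472, 0.1616, 0.24]
tool_rot: [3.142, -0.0, 1.502]
force: [-0.7, -0.2, 0.1]
grip_width: 0.0039
```

Run:
```python
from h import *
np.set_printoptions(precision=4,suppress=True)
s=bot.observe();print(s["clock"],s["position"],s["tool_rot"],s["force"],s["grip_width"])
p=bot.grab_frame("side");q=bot.grab_frame("top")
a=cv2.resize(p["frame"][145:215,200:270],None,fx=8.5,fy=8.5,interpolation=cv2.INTER_CUBIC)
cv2.imwrite("pics/c4.png",cv2.convertScaleAbs(a[:,:,::-1],alpha=1.6))
```

```text
7.5 [0.5472 0.1616 0.24  ] [ 3.1415 -0.0001  1.5018] [-0.7097 -0.2497  0.1183] 0.0038933029905288876
```

View pics/c4.png

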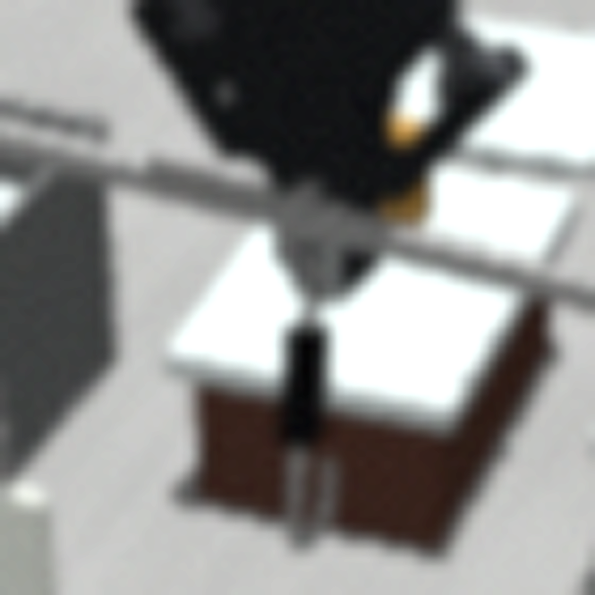

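Emit:
move_arm:
  moves: "0 0 0 0;0 0 0 0;-1 0 -5 0;-1 0 -12 0;-1 0 -20 0;-1 0 -28 0;-1 0 -36 0;-1 0 -40 0;-1 0 -40 0;-1 0 -40 0"
  grip: 0
  grip_force: 90

```text
clock: 8.43
position: [0.5461, 0.159, 0.2773]
tool_rot: [-3.137, 0.002, 1.501]
force: [9.8, 1.9, -44.7]
grip_width: 0.0027
```

Run:
```python
from h import *
np.set_printoptions(precision=4,suppress=True)
s=bot.observe();print(s["clock"],s["position"],s["tool_rot"],s["force"],s["grip_width"])
p=bot.grab_frame("side");q=bot.grab_frame("top")
for n,c in (("s",p),("t",q)):
  for l in ["hook","hook_tip","hook_bend","hook_crown"]:
    print(n,l,[(np.round(r["at"],1).tolist(),round(r["conf"],2)) for r in bot.pinpoint(c,l)][:5])
cv2.imwrite("pics/c5.png",cv2.convertScaleAbs(cv2.resize(p["frame"][130:215,195:280],None,fx=7,fy=7,interpolation=cv2.INTER_CUBIC)[:,:,::-1],alpha=1.6))
# black sleeve centroid in side
f=p["frame"].astype(int).max(-1);m=f[170:215,215:262]<40
v,u=np.nonzero(m);print("black",len(u),u.min()+215,u.max()+215,v.min()+170,v.max()+170,u.mean()+215,v.mean()+170)
```

```text
8.4333 [0.5461 0.159  0.2773] [-3.1374  0.0023  1.5014] [  9.7742   1.8932 -44.7049] 0.002668997242690437
s hook [([172.0, 312.6], 0.79), ([233.4, 176.0], 0.73), ([215.9, 367.4], 0.73), ([286.2, 329.5], 0.52)]
s hook_tip [([228.3, 351.9], 0.84), ([283.1, 314.8], 0.79), ([165.5, 301.5], 0.78), ([238.7, 186.5], 0.55)]
s hook_bend [([235.8, 354.5], 0.8), ([235.5, 179.1], 0.72), ([236.3, 195.2], 0.71), ([173.4, 291.6], 0.61), ([291.0, 308.4], 0.58)]
s hook_crown [([169.5, 338.8], 0.76), ([237.4, 156.2], 0.58), ([273.3, 349.9], 0.53)]
t hook [([171.5, 244.5], 0.65), ([156.7, 172.7], 0.64), ([307.0, 206.3], 0.61), ([133.5, 218.7], 0.54)]
t hook_tip [([181.8, 241.3], 0.67), ([161.2, 165.7], 0.64), ([143.4, 218.5], 0.56)]
t hook_bend [([192.1, 245.7], 0.63), ([144.8, 223.7], 0.59), ([172.5, 171.1], 0.39), ([302.4, 157.4], 0.37)]
t hook_crown [([137.1, 180.5], 0.61), ([116.3, 208.3], 0.55), ([155.3, 248.0], 0.5)]
black 437 224 261 173 208 241.24942791762015 196.93592677345538
```

View pics/c5.png

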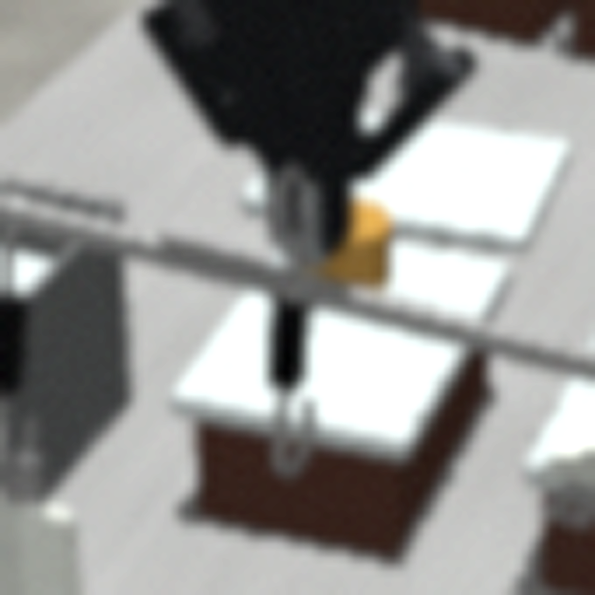

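The 45 N downward force means the sleeve met the underside of the bar, because I lifted too far. I'll lower 10 mm and then move right.

Emit:
move_arm:
  moves: "0 0 5 0;0 0 10 0;0 0 10 0;0 0 10 0;0 0 10 0;-3 0 10 0;-6 0 10 0;-6 0 10 0;-6 0 10 0;-6 0 10 0"

```text
clock: 9.77
position: [0.5467, 0.1547, 0.2702]
tool_rot: [3.141, -0.0, 1.502]
force: [-0.3, 0.6, -0.6]
grip_width: 0.0022
```

Run:
```python
from h import *
np.set_printoptions(precision=4,suppress=True)
s=bot.observe();print(s["clock"],s["position"],s["tool_rot"],s["force"],s["grip_width"])
```

```text
9.7667 [0.5467 0.1547 0.2702] [ 3.1412 -0.0004  1.5018] [-0.3405  0.5811 -0.6187] 0.002236639885811014
```

Emit:
move_arm:
  moves: "-5 0 0 0;-12 0 0 0;-20 0 0 0;-28 0 0 0;-36 0 0 0;-44 0 0 0;-52 0 0 0;-60 0 0 0;-60 0 0 0;-60 0 0 0"

```text
clock: 10.6
position: [0.5426, 0.0942, 0.27]
tool_rot: [3.141, -0.0, 1.501]
force: [-0.1, 0.8, -0.6]
grip_width: 0.0023
```

Run:
```python
from h import *
np.set_printoptions(precision=4,suppress=True)
s=bot.observe();print(s["clock"],s["position"],s["tool_rot"],s["force"],s["grip_width"])
p=bot.grab_frame("side");q=bot.grab_frame("top")
t=s["position"];print(proj(p,t),proj(q,t))
u,v=proj(p,t).astype(int);x0,y0=u-45,v-35
cv2.imwrite("pics/c6.png",cv2.convertScaleAbs(cv2.resize(p["frame"][y0:y0+85,x0:x0+90],None,fx=7,fy=7,interpolation=cv2.INTER_CUBIC)[:,:,::-1],alpha=1.6))
print(x0,y0)
```

```text
10.6 [0.5426 0.0942 0.27  ] [ 3.1415 -0.      1.5009] [-0.0683  0.7701 -0.5847] 0.0022925120032903953
[250.0353 157.1931] [254.5713 174.9342]
205 122
```

View pics/c6.png

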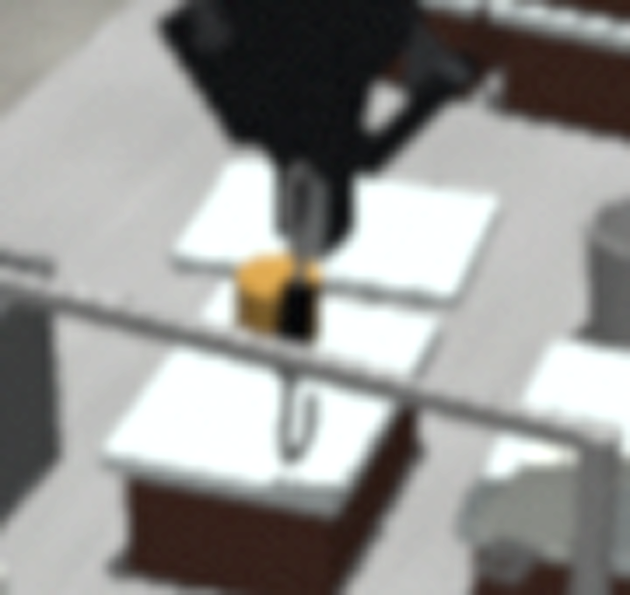

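The side crop shows the hook held free of the rail. The sleeve is at side (247.6,166), the bend at (247,188) and the tip at (249,178). I'll use depth to get the hook's pose in the grip.

Run:
```python
from h import *
np.set_printoptions(precision=4,suppress=True)
p=bot.grab_frame("side");q=bot.grab_frame("top")
t=bot.observe()["position"]
for r in range(160,192):
    o=[]
    for c in range(244,254):
        X=at_depth(p,(c,r))
        if abs(X[0]-.545)<.03 and .04<X[1]<.14 and X[2]>.13: o.append((c,*np.round((X-t)*1000,1)))
    print(r,o)
for l in ["hook","hook_tip","hook_bend","hook_crown"]:
    print(l,[(np.round(r["at"],1).tolist(),round(r["conf"],2)) for r in bot.pinpoint(p,l) if r["at"][1]<230],[(np.round(r["at"],1).tolist(),round(r["conf"],2)) for r in bot.pinpoint(q,l) if 235<r["at"][0]<275])
```

```text
160 [(247, np.float64(1.9), np.float64(16.4), np.float64(-0.0)), (248, np.float64(-0.1), np.float64(14.1), np.float64(-0.8))]
161 [(247, np.float64(1.7), np.float64(16.9), np.float64(-2.9)), (248, np.float64(0.4), np.float64(12.9), np.float64(-4.7))]
162 [(245, np.float64(9.1), np.float64(13.3), np.float64(-9.7)), (246, np.float64(4.3), np.float64(17.7), np.float64(-6.2)), (247, np.float64(1.8), np.float64(16.5), np.float64(-6.3)), (248, np.float64(-1.1), np.float64(16.3), np.float64(-5.7)), (249, np.float64(-3.2), np.float64(14.2), np.float64(-6.4))]
163 [(245, np.float64(6.4), np.float64(19.7), np.float64(-8.8)), (246, np.float64(3.1), np.float64(20.4), np.float64(-7.7)), (247, np.float64(-0.6), np.float64(22.3), np.float64(-5.8)), (248, np.float64(-3.0), np.float64(20.8), np.float64(-6.0)), (249, np.float64(-3.1), np.float64(13.9), np.float64(-9.7))]
164 [(245, np.float64(6.8), np.float64(18.8), np.float64(-12.6)), (246, np.float64(2.6), np.float64(21.6), np.float64(-10.1)), (247, np.float64(-0.7), np.float64(22.5), np.float64(-8.8)), (248, np.float64(-3.5), np.float64(22.0), np.f
[... 4385 characters left out ...]
6.8), np.float64(-89.3)), (248, np.float64(0.4), np.float64(12.0), np.float64(-84.7))]
186 [(245, np.float64(3.0), np.float64(27.7), np.float64(-79.1)), (247, np.float64(1.2), np.float64(17.4), np.float64(-85.0)), (248, np.float64(-0.6), np.float64(14.5), np.float64(-86.3))]
187 [(245, np.float64(2.5), np.float64(29.1), np.float64(-81.5)), (246, np.float64(0.5), np.float64(26.6), np.float64(-82.5)), (247, np.float64(-0.4), np.float64(21.4), np.float64(-85.5))]
188 [(246, np.float64(0.9), np.float64(25.6), np.float64(-86.7))]
189 []
190 []
191 []
hook [([247.5, 166.2], 0.47)] []
hook_tip [([251.7, 180.3], 0.69), ([251.9, 154.2], 0.27)] []
hook_bend [] []
hook_crown [([247.9, 146.8], 0.51)] []
```

The hook sits in the grip unrotated. Relative to the TCP, the tip is about (+1.5, +4.7, −65) mm and the bend about −88 mm. I'll do the same depth measurement on the tab and its hole from the same camera.

Run:
```python
from h import *
np.set_printoptions(precision=1,suppress=True,linewidth=200)
p=bot.grab_frame("side");q=bot.grab_frame("top")
for n,c,(r0,r1,c0,c1) in (("side",p,(196,207,268,288)),("top",q,(194,206,272,288))):
    print(n)
    g=c["frame"].mean(-1)
    for r in range(r0,r1):
        print(r,' '.join("%4d,%4d,%3d|%3d"%(*(at_depth(c,(k,r))*1000),g[r,k]) for k in range(c0,c1)))
```

```text
side
196  555,-107,  2|117  553,-112,  0|110  515, -11, 76| 94  512, -12, 76| 86  506,  -6, 82| 82  502,  -3, 85| 84  499,  -5, 84| 87  496,  -5, 85| 84  494, -11, 82| 85  489,  -5, 87| 84  487,  -8, 86| 85  484,  -8, 87| 85  482, -14, 83| 85  479, -15, 83| 84  476, -15, 85| 85  474, -21, 81| 84  470, -17, 84| 84  466, -17, 85| 84  465, -23, 82| 81  400, 196,244| 73
197  554,-105,  0|117  552,-110, -2|107  514, -10, 73| 93  511, -12, 73| 85  505,  -2, 81| 84  501,  -1, 83| 86  498,  -1, 83| 87  496,  -5, 81| 85  492,  -3, 84| 83  489,  -4, 84| 83  485,  -3, 86| 85  483,  -8, 83| 84  479,  -6, 85| 85  477,  -8, 85| 85  473,  -6, 87| 86  471, -10, 85| 85  468, -13, 84| 84  465, -12, 85| 84  463, -17, 83| 81  400, 193,239| 73
198  552, -99,  0|116  549,-102, -1|111  513,  -7, 71| 96  510,  -8, 72| 88  506,  -6, 74| 83  503,  -7, 74| 85  497,   0, 81| 84  493,   1, 83| 79  491,  -1, 81| 75  487,   0, 84| 77  483,   2, 87| 79  481,   0, 85| 81  478,  -1, 85| 83  475,  -2, 86| 85  473,  -7, 83| 84  469,  -6, 84| 86  466,  -7, 84| 85  464, -10, 83| 83  461, -10, 84| 79  399, 195,237| 72
199
[... 5718 characters left out ...]
726| 73  413,  42,728| 74  413,  40,728| 73  412,  38,733| 74  412,  36,733| 74  412,  34,733| 75  412,  33,733| 74
204  413,  61,710| 69  412,  59,715| 70  412,  57,715| 70  412,  56,722| 68  412,  54,719| 70  412,  52,722| 69  412,  50,720| 72  411,  48,723| 72  411,  46,727| 72  411,  44,727| 74  411,  42,727| 73  411,  40,730| 71  410,  38,730| 74  410,  36,731| 74  410,  35,735| 75  410,  33,737| 75
205  411,  61,711| 67  411,  59,711| 68  410,  58,715| 67  410,  56,719| 68  338,  99,1578| 70  410,  52,720| 72  410,  50,721| 71  409,  48,724| 70  409,  46,728| 69  409,  44,725| 73  409,  42,730| 76  409,  40,731| 74  408,  38,731| 73  408,  37,733| 75  408,  35,733| 74  408,  33,735| 78
```

Emit:
move_arm:
  moves: "-12 -15 0 0;-24 -30 10 0;-36 -45 25 0;-44 -56 45 0;-44 -56 70 0;-44 -56 95 0;-44 -56 115 0;-44 -56 128 0;-44 -56 134 0;-44 -56 134 0"

```text
clock: 12.13
position: [0.4832, 0.0546, 0.1351]
tool_rot: [-3.14, 0.0, 1.502]
force: [0.1, 0.1, -1.0]
grip_width: 0.0024
```

```bash
cat > prof.py <<'E'
from h import *
np.set_printoptions(precision=1,suppress=True,linewidth=200)
import sys
s=bot.observe();t=s["position"];print(s["clock"],t*1000,s["tool_rot"].round(3),s["force"],s["grip_width"])
p=bot.grab_frame("side")
u0,v0=proj(p,t+[.002,.028,-.045]).round().astype(int)
for r in range(v0-4,v0+18):
    o=[]
    for c in range(u0-6,u0+10):
        X=at_depth(p,(c,r));d=(X-t)*1000
        if -8<d[0]<12 and -2<d[1]<40 and -95<d[2]<-30: o.append("%d:%.0f,%.0f,%.0f"%(c,*d))
    print(r,' '.join(o))
E
python3 prof.py
```

```text
12.1333 [483.2  54.6 135.1] [-3.1  0.   1.5] [ 0.1  0.1 -1. ] 0.0023714147566799705
207 268:7,23,-34 269:3,26,-30 270:-0,25,-31 271:-2,22,-31 272:-3,16,-36
208 268:5,29,-32 269:2,27,-33 270:-1,27,-32 271:-3,24,-34
209 268:5,26,-38 269:1,29,-35 270:-1,25,-37 271:-3,22,-39
210 267:7,30,-40 268:5,28,-41 269:2,26,-42 270:-2,28,-39 271:-3,23,-42
211 268:4,31,-42 269:2,27,-44 270:-2,29,-42
212 269:3,23,-51
213 269:1,29,-50 271:2,6,-67 272:-0,3,-69
214 268:5,25,-58 269:2,25,-57 271:2,7,-70 272:-1,4,-71
215 268:5,26,-61 269:0,29,-58 271:1,10,-72 272:-1,5,-75
216 268:4,28,-64 269:1,28,-63 271:0,10,-75 272:-2,7,-77
217 268:4,29,-67 269:2,25,-69 271:1,8,-81
218 268:4,26,-73 269:0,28,-70 271:0,10,-83
219 268:2,33,-70 269:1,27,-75 270:3,11,-87 271:0,9,-88
220 268:3,30,-77 269:3,19,-85 270:1,16,-87
221 268:2,32,-80 269:1,26,-83 270:-1,22,-86
222 
223 
224 
225 
226 
227 
228
```

Emit:
move_arm:
  moves: "-8 0 0 0;-18 0 0 0;-28 0 0 0;-36 0 0 0;-40 0 0 0;-40 0 0 0;-40 0 0 0;-40 0 0 0;-40 0 -4 0;-40 0 -8 0"

```text
clock: 13.02
position: [0.4808, 0.0152, 0.1442]
tool_rot: [-3.141, -0.0, 1.503]
force: [0.9, 0.1, -1.4]
grip_width: 0.0026
```

Run:
```python
from h import *
np.set_printoptions(precision=1,suppress=True,linewidth=200)
s=bot.observe();t=s["position"];print(s["clock"],t*1000,s["tool_rot"].round(3),s["force"],s["grip_width"])
p=bot.grab_frame("side")
for r in range(196,210):
    print(r,' '.join("%4d,%4d,%3d|%3d"%(*(at_depth(p,(k,r))*1000),p["frame"][r,k].mean()) for k in range(270,285)))
print(proj(p,[.482,.0188,.0825]),proj(p,t+[.0015,.0047,-.065]))
cv2.imwrite("pics/c7.png",cv2.convertScaleAbs(cv2.resize(p["frame"][165:225,245:305],None,fx=10,fy=10,interpolation=cv2.INTER_CUBIC)[:,:,::-1],alpha=1.8))
```

```text
13.0167 [480.8  15.2 144.2] [-3.1 -0.   1.5] [ 0.9  0.1 -1.4] 0.0026035104330869455
196  514, -10, 77| 96  512, -11, 77| 85  506,  -5, 82| 71  487,  42,119| 43  484,  40,119| 16  481,  40,119|  6  478,  40,121| 12  477,  33,116| 37  489, -13, 82| 67  484,  -9, 86| 82  482, -14, 84| 84  478, -12, 86| 85  476, -15, 85| 86  473, -16, 85| 85  469, -15, 86| 83
197  515, -13, 71| 93  510,  -7, 76| 85  504,   0, 82| 71  489,  36,111| 42  484,  39,114| 15  481,  40,116|  5  478,  39,116| 15  477,  32,111| 41  486,  -4, 85| 70  483,  -8, 83| 82  480,  -7, 84| 84  477,  -9, 84| 86  475, -11, 83| 85  471, -12, 84| 85  468, -12, 85| 84
198  515, -12, 68| 98  511, -11, 69| 86  507, -10, 71| 68  488,  38,109| 39  484,  41,112| 13  480,  43,114|  6  478,  38,112| 13  476,  34,109| 39  483,   1, 86| 68  482,  -3, 83| 79  478,  -2, 84| 83  475,  -4, 84| 85  472,  -5, 84| 85  469,  -4, 85| 86  467, -10, 82| 84
199  544, -99, -1|107  540, -98,  0| 95  507, -10, 67| 72  487,  40,107| 36  483,  41,108| 13  480,  42,110|  3  477,  40,110| 12  476,  33,105| 34  483,   3, 83| 59  480,   1, 83| 72  477,   1,
[... 2147 characters left out ...]
488, -18, 35| 31  485, -18, 36| 24  480, -16, 39| 23  477, -16, 40| 24  474, -16, 40| 23  471, -19, 39| 23  467, -16, 42| 23
208  525, -47,  0| 56  523, -51, -1| 51  507, -14, 28| 43  484,  46, 78| 53  481,  44, 76| 64  497, -14, 30| 54  480,  26, 65| 51  491, -16, 31| 41  487, -14, 34| 28  484, -17, 33| 22  481, -18, 33| 23  477, -17, 34| 23  474, -19, 34| 22  470, -16, 38| 23  468, -20, 35| 23
209  523, -42,  0| 56  519, -40,  2| 51  508, -16, 22| 45  484,  44, 72| 52  481,  43, 72| 58  483,  27, 60| 56  480,  25, 60| 52  491, -17, 26| 39  488, -21, 24| 26  484, -16, 29| 24  481, -19, 28| 23  478, -20, 28| 23  473, -16, 32| 21  471, -18, 32| 23  467, -16, 34| 24
[276.7 202. ] [276.5 203.1]
```

View pics/c7.png

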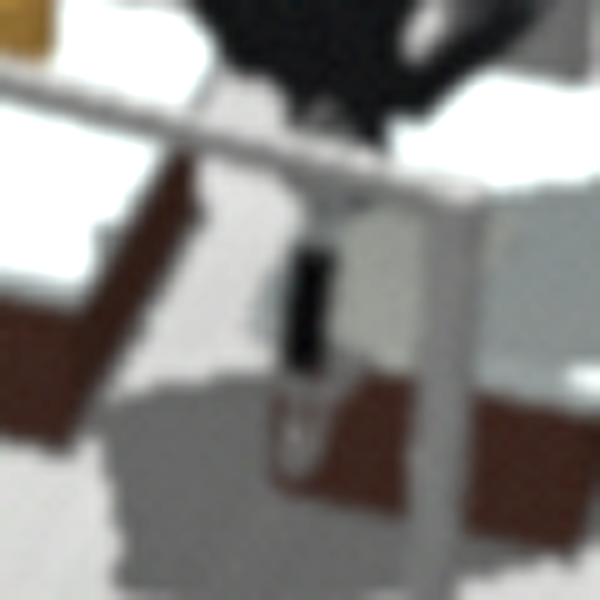

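Emit:
move_arm:
  moves: "0 0 -1 0;0 0 -2 0;0 0 -3 0;0 0 -4 0;0 0 -5 0;0 0 -6 0;0 0 -7 0;0 0 -7 0;0 0 -7 0;0 0 -7 0"

```text
clock: 13.9
position: [0.4808, 0.0147, 0.1509]
tool_rot: [-3.142, -0.0, 1.502]
force: [-0.1, 0.3, -0.6]
grip_width: 0.0025
```

```bash
cat > tabp.py <<'E'
from h import *
np.set_printoptions(precision=1,suppress=True,linewidth=200)
s=bot.observe();t=s["position"];print(s["clock"],t*1000,s["tool_rot"].round(3),s["force"],s["grip_width"])
p=bot.grab_frame("side")
for r in range(196,209):
    print(r,' '.join("%4d,%4d,%3d|%3d"%(*(at_depth(p,(k,r))*1000),p["frame"][r,k].mean()) for k in range(272,283)))
print(proj(p,[.482,.0188,.0825]),proj(p,t+[.0015,.0047,-.065]))
E
python3 tabp.py
```

```text
13.9 [480.8  14.7 150.9] [-3.1 -0.   1.5] [-0.1  0.3 -0.6] 0.002472679140246812
196  504,   0, 86| 71  488,  38,116| 42  484,  41,119| 17  481,  39,119|  3  478,  40,121| 13  477,  32,115| 40  488, -12, 83| 71  485, -12, 84| 83  481, -12, 85| 85  479, -14, 84| 84  476, -14, 85| 85
197  503,   1, 84| 69  487,  40,114| 40  484,  42,116| 13  481,  40,116|  7  478,  40,116| 14  477,  31,111| 43  486,  -5, 84| 71  482,  -4, 86| 83  480,  -8, 84| 85  477,  -9, 84| 86  474, -11, 83| 85
198  507, -10, 71| 65  486,  45,114| 34  484,  42,112| 11  480,  43,114|  5  477,  41,114| 17  477,  33,109| 43  484,   0, 85| 68  482,  -3, 82| 80  480,  -7, 81| 83  475,  -3, 85| 85  472,  -4, 85| 84
199  507,  -9, 68| 70  486,  42,108| 38  483,  42,109| 18  480,  41,109| 15  477,  43,111| 23  485,   6, 84| 45  483,   3, 83| 62  480,   0, 82| 71  476,   3, 85| 77  473,   2, 86| 80  471,   0, 84| 84
200  533, -88,  3| 79  506, -16, 59| 48  485,  35,100| 33  479,  43,107| 32  487,  10, 83| 37  484,   9, 83| 48  480,  11, 85| 57  478,   7, 84| 61  476,   4, 82| 66  472,   6, 85| 70  470,   0, 81| 77
201  532, 
[... 933 characters left out ...]
 -16, 46| 33  482, -20, 43| 25  478, -17, 47| 24  475, -18, 47| 23
206  508, -16, 34| 42  485,  44, 83| 49  482,  43, 83| 56  498, -16, 37| 51  482,  23, 70| 51  478,  23, 71| 46  487, -15, 41| 34  485, -17, 40| 25  480, -15, 43| 23  478, -17, 43| 23  474, -17, 44| 23
207  508, -15, 31| 43  485,  44, 79| 52  481,  44, 81| 63  498, -16, 33| 57  482,  23, 65| 53  490, -15, 36| 43  487, -16, 37| 28  485, -18, 36| 23  482, -20, 35| 24  477, -17, 38| 23  475, -19, 38| 23
208  509, -20, 23| 43  484,  44, 75| 50  482,  41, 74| 57  482,  31, 68| 54  480,  28, 66| 50  491, -18, 30| 37  486, -14, 34| 26  483, -14, 35| 23  481, -20, 31| 22  477, -15, 36| 23  475, -20, 34| 24
[276.7 202. ] [276.6 201.2]
```

Emit:
move_arm:
  moves: "0 0 -1 0;0 0 -2 0;0 0 -3 0;0 0 -4 0;0 0 -5 0;0 0 -6 0;0 0 -7 0;0 0 -8 0;0 0 -8 0;0 0 -8 0"

```text
clock: 14.78
position: [0.4809, 0.0147, 0.159]
tool_rot: [3.142, -0.0, 1.502]
force: [0.6, 0.1, -0.8]
grip_width: 0.0024
```

```bash
python3 tabp.py
```

```text
14.7833 [480.9  14.7 159. ] [ 3.1 -0.   1.5] [ 0.6  0.1 -0.8] 0.0024336644631012747
196  506,  -4, 83| 68  487,  42,119| 39  483,  45,122| 13  481,  41,120|  6  477,  42,122| 19  477,  32,115| 47  488, -10, 84| 73  484, -10, 85| 84  481, -11, 86| 85  478, -11, 86| 85  477, -18, 82| 85
197  504,   0, 83| 67  487,  43,116| 47  484,  40,115| 27  480,  44,119| 17  478,  40,117| 30  487,   0, 87| 58  485,  -2, 86| 77  483,  -6, 84| 84  479,  -5, 86| 85  477, -10, 84| 85  474,  -8, 85| 84
198  508, -11, 70| 76  504,  -9, 73| 65  484,  40,111| 48  480,  42,113| 37  489,   4, 86| 44  486,   2, 85| 63  484,   0, 85| 77  481,  -2, 84| 81  479,  -5, 82| 83  474,   0, 87| 85  472,  -4, 84| 84
199  507,  -8, 69| 85  504, -11, 67| 72  483,  42,109| 61  481,  37,106| 53  488,   6, 83| 52  481,  20, 95| 61  483,   0, 81| 68  478,   6, 87| 71  477,   0, 82| 77  474,   0, 84| 80  470,   0, 85| 84
200  535, -94,  0| 85  505, -13, 62| 64  484,  39,103| 59  481,  40,104| 58  484,  20, 91| 56  179, 977,816| 58  480,  10, 84| 59  478,   8, 84| 61  474,  10, 87| 66  472,   4, 83| 70  469,   3, 83| 78
201  5
[... 937 characters left out ...]
 -17, 44| 32  482, -21, 42| 26  477, -16, 48| 23  474, -15, 49| 23
206  508, -15, 35| 43  484,  47, 86| 47  482,  41, 82| 52  484,  26, 71| 51  480,  28, 73| 48  493, -21, 35| 38  486, -12, 44| 30  483, -13, 44| 25  480, -14, 44| 23  478, -17, 42| 22  474, -17, 44| 23
207  510, -22, 25| 42  484,  45, 80| 45  481,  46, 82| 51  483,  30, 70| 50  480,  29, 70| 41  491, -17, 34| 30  488, -18, 35| 26  485, -19, 35| 22  482, -19, 36| 24  478, -20, 36| 23  474, -18, 39| 23
208  508, -17, 25| 39  505, -17, 26| 39  481,  44, 76| 44  481,  35, 70| 41  494, -16, 30| 32  490, -15, 32| 25  488, -18, 30| 23  484, -16, 33| 22  480, -16, 34| 23  477, -17, 34| 22  474, -18, 34| 22
[276.7 202. ] [276.7 199.1]
```

The tip is visible above the tab at (481,20,95) mm and the tab is undisturbed, so the hook is through the hole. Now I'll lift slowly.

Emit:
move_arm:
  moves: "0 0 -4 0;0 0 -8 0;0 0 -12 0;0 0 -17 0;0 0 -22 0;0 0 -28 0;0 0 -34 0;0 0 -40 0;0 0 -46 0;0 0 -52 0"

```text
clock: 15.67
position: [0.4809, 0.0147, 0.2116]
tool_rot: [3.142, 0.0, 1.502]
force: [-0.2, -0.1, -1.7]
grip_width: 0.0027
```

Emit:
move_arm:
  moves: "0 0 -6 0;0 0 -12 0;0 0 -18 0;0 0 -24 0;0 0 -30 0;0 0 -36 0;0 0 -44 0;0 0 -54 0;0 0 -66 0;0 0 -76 0"

```text
clock: 16.5
position: [0.4809, 0.0148, 0.2882]
tool_rot: [3.141, -0.0, 1.502]
force: [-0.1, 0.6, -3.9]
grip_width: 0.0023
```

Emit:
move_arm:
  moves: "0 0 -4 0;0 0 -4 0;0 0 -4 0;0 0 -4 0;0 0 -4 0;0 0 -4 0;0 0 -4 0;0 0 -4 0;0 0 -4 0;0 0 -4 0"

```text
clock: 17.33
position: [0.4808, 0.0147, 0.2909]
tool_rot: [-3.141, 0.0, 1.502]
force: [1.4, 0.1, -4.2]
grip_width: 0.0022
```

Run:
```python
from h import *
np.set_printoptions(precision=1,suppress=True,linewidth=200)
s=bot.observe();t=s["position"];print(s["clock"],t*1000,s["tool_rot"].round(3),s["force"],s["grip_width"])
p=bot.grab_frame("side")
u,v=proj(p,t).astype(int);x0,y0=u-45,v-25
cv2.imwrite("pics/c8.png",cv2.convertScaleAbs(cv2.resize(p["frame"][y0:y0+95,x0:x0+95],None,fx=6.3,fy=6.3,interpolation=cv2.INTER_CUBIC)[:,:,::-1],alpha=1.6));print(x0,y0)
```

```text
17.3333 [480.8  14.7 290.9] [-3.1  0.   1.5] [ 1.4  0.1 -4.2] 0.0022155187057183
235 117
```

View pics/c8.png

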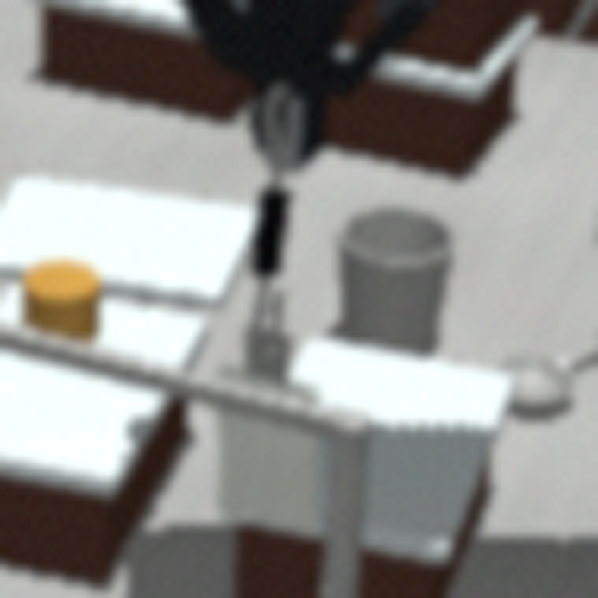

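The tag hangs free from the held hook; load is 4.2 N and the tag is clear of the box. Next I carry it to the right side of the rail.

Emit:
move_arm:
  moves: "3 1 0 0;9 3 0 0;18 6 0 0;29 9 0 0;41 13 0 0;54 17 0 0;67 21 0 0;79 24 0 0;89 26 0 0;96 27.5 0 0"

```text
clock: 18.22
position: [0.5151, 0.1105, 0.2909]
tool_rot: [-3.141, -0.001, 1.503]
force: [0.9, 0.3, -2.6]
grip_width: 0.0026
```

Emit:
move_arm:
  moves: "3 0 2 0;4 0 6 0;4 0 11 0;4 0 16 0;4 0 20 0;4 0 23 0;4 0 24 0;4 0 24 0;4 0 24 0;4 0 24 0"

```text
clock: 19.05
position: [0.5153, 0.1125, 0.2671]
tool_rot: [3.141, 0.0, 1.502]
force: [0.2, -0.4, -2.3]
grip_width: 0.0024
```

```bash
cat > st.py <<'E'
from h import *
np.set_printoptions(precision=1,suppress=True,linewidth=200)
s=bot.observe();t=s["position"];print(s["clock"],t*1000,s["tool_rot"].round(3),s["force"],s["grip_width"]*1000)
p=bot.grab_frame("side")
# tip/bend/shank/crown points near the tool in side depth
W=[]
for r in range(100,260):
    for c in range(200,300):
        d=(at_depth(p,(c,r))-t)*1000
        if abs(d[0]-1.5)<9 and -10<d[1]<45 and -90<d[2]<80: W.append((c,r,*d))
W=np.array(W)
for a,b in ((30,80),(0,30),(-35,-5),(-60,-45),(-70,-64),(-80,-70),(-90,-82)):
    m=(W[:,4]>a)&(W[:,4]<b)
    print(a,b,m.sum(),[ (int(x[0]),int(x[1]),*x[2:].round(0)) for x in W[m][:: max(1,m.sum()//8)]])
E
python3 st.py
```

```text
19.05 [515.3 112.5 267.1] [3.1 0.  1.5] [ 0.2 -0.4 -2.3] 2.4178617345737567
30 80 109 [(251, 139, np.float64(10.0), np.float64(18.0), np.float64(80.0)), (255, 141, np.float64(6.0), np.float64(1.0), np.float64(67.0)), (254, 143, np.float64(6.0), np.float64(8.0), np.float64(64.0)), (256, 145, np.float64(-4.0), np.float64(19.0), np.float64(66.0)), (252, 148, np.float64(9.0), np.float64(13.0), np.float64(51.0)), (253, 150, np.float64(7.0), np.float64(11.0), np.float64(45.0)), (254, 152, np.float64(0.0), np.float64(20.0), np.float64(45.0)), (255, 154, np.float64(1.0), np.float64(11.0), np.float64(34.0)), (257, 156, np.float64(-6.0), np.float64(14.0), np.float64(31.0))]
0 30 59 [(253, 156, np.float64(6.0), np.float64(12.0), np.float64(27.0)), (256, 157, np.float64(-3.0), np.float64(13.0), np.float64(27.0)), (257, 158, np.float64(-5.0), np.float64(12.0), np.float64(24.0)), (256, 159, np.float64(-3.0), np.float64(15.0), np.float64(22.0)), (257, 160, np.float64(-5.0), np.float64(12.0), np.float64(18.0)), (257, 161, np.float64(-6.0), np.float64(14.0), np.float64(16.0)), (258, 162, np.float64(-
[... 2763 characters left out ...]
2.0), np.float64(-75.0))]
-90 -82 10 [(254, 190, np.float64(3.0), np.float64(9.0), np.float64(-83.0)), (253, 192, np.float64(2.0), np.float64(19.0), np.float64(-84.0)), (254, 192, np.float64(-0.0), np.float64(18.0), np.float64(-84.0)), (255, 192, np.float64(-3.0), np.float64(17.0), np.float64(-84.0)), (253, 193, np.float64(1.0), np.float64(23.0), np.float64(-84.0)), (254, 193, np.float64(0.0), np.float64(17.0), np.float64(-88.0)), (255, 193, np.float64(-2.0), np.float64(15.0), np.float64(-89.0)), (256, 193, np.float64(-6.0), np.float64(17.0), np.float64(-87.0)), (252, 194, np.float64(2.0), np.float64(26.0), np.float64(-86.0)), (253, 194, np.float64(0.0), np.float64(24.0), np.float64(-87.0))]
```

Emit:
move_arm:
  moves: "2 0 0 0;6 0 0 0;12 0 0 0;19 0 0 0;26 0 0 0;33 0 0 0;40 0 0 0;45 0 0 0;48 0 0 0;49 0 0 0"

```text
clock: 19.93
position: [0.5185, 0.1618, 0.2669]
tool_rot: [-3.141, 0.0, 1.502]
force: [-1.5, -2.5, -2.1]
grip_width: 0.0023
```

Run:
```python
from h import *
np.set_printoptions(precision=1,suppress=True,linewidth=200)
s=bot.observe();t=s["position"];print(s["clock"],t*1000,s["tool_rot"].round(3),s["force"],s["grip_width"]*1000)
p=bot.grab_frame("side")
x0,y0=205,125
cv2.imwrite("pics/c9.png",cv2.convertScaleAbs(cv2.resize(p["frame"][y0:y0+80,x0:x0+80],None,fx=7.4,fy=7.4,interpolation=cv2.INTER_CUBIC)[:,:,::-1],alpha=1.6))
```

```text
19.9333 [518.5 161.8 266.9] [-3.1  0.   1.5] [-1.5 -2.5 -2.1] 2.3411773573870267
```

View pics/c9.png

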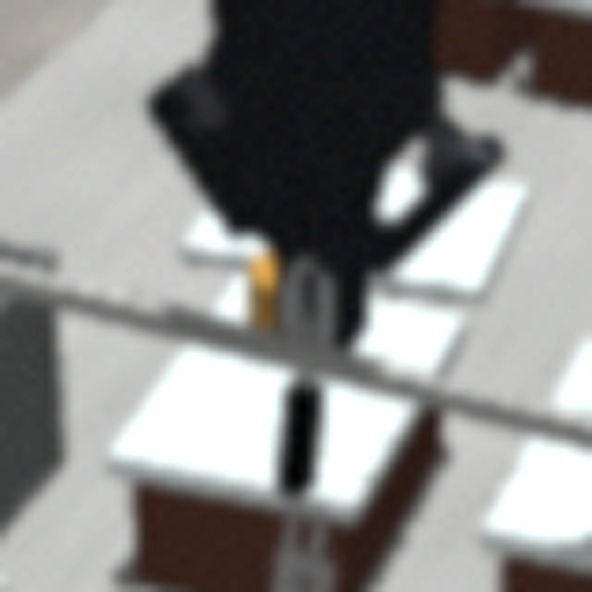

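Emit:
move_arm:
  moves: "0 0 0 0;0 0 0 0;0 0 0 0;0 0 3 0;0 0 6 0;0 0 9 0;0 0 12 0;0 0 15 0;0 0 15 0;0 0 15 0"

```text
clock: 20.82
position: [0.5185, 0.1614, 0.2517]
tool_rot: [-3.141, 0.0, 1.502]
force: [-0.0, -0.0, -3.1]
grip_width: 0.002
```

Emit:
move_arm:
  moves: "0 0 2 0;0 0 4 0;0 0 6 0;0 0 8 0;0 0 9 0;0 0 10 0;0 0 10 0;0 0 10 0;0 0 10 0;0 0 10 0"

```text
clock: 21.65
position: [0.5186, 0.1615, 0.242]
tool_rot: [3.142, -0.0, 1.502]
force: [-0.4, 0.7, -4.1]
grip_width: 0.0024
```

```bash
python3 st.py | head -1
```

```text
21.65 [518.6 161.5 242. ] [ 3.1 -0.   1.5] [-0.4  0.7 -4.1] 2.370732481819887
```

Emit:
move_arm:
  moves: "0 0 0.5 0;0 0 1 0;0 0 1.5 0;0 0 2 0;0 0 2 0;0 0 2 0;0 0 2 0;0 0 2 0;0 0 2 0;0 0 2 0"

```text
clock: 22.53
position: [0.5187, 0.1616, 0.2402]
tool_rot: [3.141, -0.0, 1.502]
force: [-0.4, 1.2, 5.2]
grip_width: 0.0024
```

Run:
```python
from h import *
for i in range(4):
    bot.grab_frame("side");s=bot.observe();print(s["position"].round(4),s["force"].round(1))
```

```text
[0.5187 0.1616 0.2402] [-1.2  1.3  4.8]
[0.5187 0.1616 0.2402] [-0.1  1.5  4.7]
[0.5188 0.1616 0.2402] [-0.4  1.4  4.6]
[0.5187 0.1616 0.2401] [-0.4  1.   5.2]
```

The hook is seated: the vertical force went from −3 N to +5 N. I'll ease 1 mm and open.

Emit:
move_arm:
  moves: "0 0 -1 0;0 0 -1 0;0 0 -1 0;0 0 -1 0;0 0 -1 0;0 0 -1 0;0 0 -1 0;0 0 -1 0;0 0 -1 0;0 0 -1 0"

```text
clock: 23.57
position: [0.5185, 0.1615, 0.2409]
tool_rot: [-3.141, 0.0, 1.502]
force: [-1.4, 1.1, -1.2]
grip_width: 0.0022
```

Emit:
move_arm:
  moves: "0 0 0 0;0 0 0 0;0 0 0 0;0 0 0 0;0 0 0 0;0 0 0 0;0 0 0 0;0 0 0 0;0 0 0 0;0 0 0 0"
  grip: 0.6
  grip_force: 20

```text
clock: 24.4
position: [0.5186, 0.1615, 0.241]
tool_rot: [3.142, -0.0, 1.502]
force: [0.9, -0.7, -0.3]
grip_width: 0.0512
```

```bash
python3 st.py
```

```text
24.4 [518.6 161.5 241. ] [ 3.1 -0.   1.5] [ 0.9 -0.7 -0.3] 51.16220205169779
30 80 52 [(244, 156, np.float64(8.0), np.float64(11.0), np.float64(77.0)), (245, 157, np.float64(6.0), np.float64(11.0), np.float64(75.0)), (245, 169, np.float64(1.0), np.float64(21.0), np.float64(46.0)), (246, 170, np.float64(-1.0), np.float64(21.0), np.float64(43.0)), (246, 171, np.float64(-1.0), np.float64(20.0), np.float64(40.0)), (245, 172, np.float64(1.0), np.float64(23.0), np.float64(38.0)), (244, 173, np.float64(2.0), np.float64(27.0), np.float64(37.0)), (244, 174, np.float64(0.0), np.float64(30.0), np.float64(36.0)), (246, 175, np.float64(-3.0), np.float64(24.0), np.float64(31.0))]
0 30 18 [(246, 176, np.float64(2.0), np.float64(12.0), np.float64(19.0)), (243, 177, np.float64(2.0), np.float64(32.0), np.float64(28.0)), (246, 177, np.float64(3.0), np.float64(11.0), np.float64(15.0)), (243, 178, np.float64(2.0), np.float64(33.0), np.float64(25.0)), (247, 178, np.float64(-0.0), np.float64(11.0), np.float64(13.0)), (247, 179, np.float64(-1.0), np.float64(13.0), np.float64(11.0)), (245, 181, np.float64(4.
[... 2637 characters left out ...]
.float64(18.0), np.float64(-83.0)), (245, 210, np.float64(1.0), np.float64(23.0), np.float64(-84.0)), (246, 210, np.float64(-2.0), np.float64(23.0), np.float64(-84.0)), (247, 210, np.float64(-4.0), np.float64(20.0), np.float64(-85.0)), (248, 210, np.float64(-7.0), np.float64(20.0), np.float64(-84.0)), (243, 211, np.float64(3.0), np.float64(31.0), np.float64(-82.0)), (244, 211, np.float64(1.0), np.float64(30.0), np.float64(-83.0)), (245, 211, np.float64(0.0), np.float64(24.0), np.float64(-86.0)), (247, 211, np.float64(-5.0), np.float64(22.0), np.float64(-87.0)), (248, 211, np.float64(-7.0), np.float64(19.0), np.float64(-88.0)), (244, 212, np.float64(1.0), np.float64(30.0), np.float64(-86.0))]
```

The hook hangs from the bar on its own. I'll back off to the right and up, then take a final picture.

Emit:
move_arm:
  moves: "-4 0 0 0;-10 0 0 0;-18 0 0 0;-26 0 0 0;-26 0 -15 0;-26 0 -35 0;-26 0 -65 0;-26 0 -95 0;-40 0 -120 0;-60 0 -130 0"

```text
clock: 25.28
position: [0.5149, 0.1023, 0.3743]
tool_rot: [3.138, -0.002, 1.504]
force: [0.0, -0.5, -0.0]
grip_width: 0.0515
```

Emit:
move_arm:
  moves: "-30 0 0 0;-60 0 0 0;-90 0 0 0;-110 0 0 0;-120 0 0 0;-120 0 0 0;-120 0 0 0;-120 0 0 0;-120 0 0 0;-120 0 0 0"

```text
clock: 26.12
position: [0.5062, -0.0171, 0.371]
tool_rot: [3.142, -0.0, 1.503]
force: [0.1, -0.5, 0.0]
grip_width: 0.0513
```

Run:
```python
from h import *
np.set_printoptions(precision=1,suppress=True,linewidth=200)
s=bot.observe();print(s["clock"],s["position"]*1000,s["force"])
def cent():
    p=bot.grab_frame("side");W=[]
    for r in range(150,260):
        for c in range(215,280):
            X=at_depth(p,(c,r))
            if .47<X[0]<.57 and .12<X[1]<.24 and .03<X[2]<.145: W.append(X)
    W=np.array(W);return p,W
for i in range(3):
    p,W=cent();print("tag pts",len(W),W.mean(0)*1000,np.percentile(W,2,axis=0)*1000,np.percentile(W,98,axis=0)*1000)
top=W[W[:,2]>.1].mean(0);bot_=W[W[:,2]<.08].mean(0);print("tag top/bottom",top*1000,bot_*1000)
for l in ("hook","hook_crown","hook_bend","hook_tip"): print(l,[(np.round(r["at"],1).tolist(),round(r["conf"],2)) for r in bot.pinpoint(p,l) if r["at"][1]<240 and r["at"][0]>215])
cv2.imwrite("pics/c10.png",cv2.convertScaleAbs(cv2.resize(p["frame"][130:250,180:300],None,fx=5,fy=5,interpolation=cv2.INTER_CUBIC)[:,:,::-1],alpha=1.6))
```

```text
26.1167 [506.2 -17.1 371. ] [ 0.1 -0.5  0. ]
tag pts 436 [519.2 183.4  92.2] [495.2 180.4  43.8] [543.8 187.  140.4]
tag pts 435 [519.2 183.6  92.2] [495.2 180.1  43.8] [543.9 186.6 140.5]
tag pts 447 [519.5 184.   92.2] [495.6 180.4  43.6] [544.6 187.1 140.8]
tag top/bottom [519.4 184.3 120.8] [519.1 183.8  61.4]
hook [([244.7, 191.8], 0.61)]
hook_crown [([245.8, 170.9], 0.68), ([291.0, 206.7], 0.43)]
hook_bend [([244.0, 202.6], 0.71), ([243.6, 211.5], 0.43)]
hook_tip [([248.3, 201.4], 0.64)]
```

View pics/c10.png

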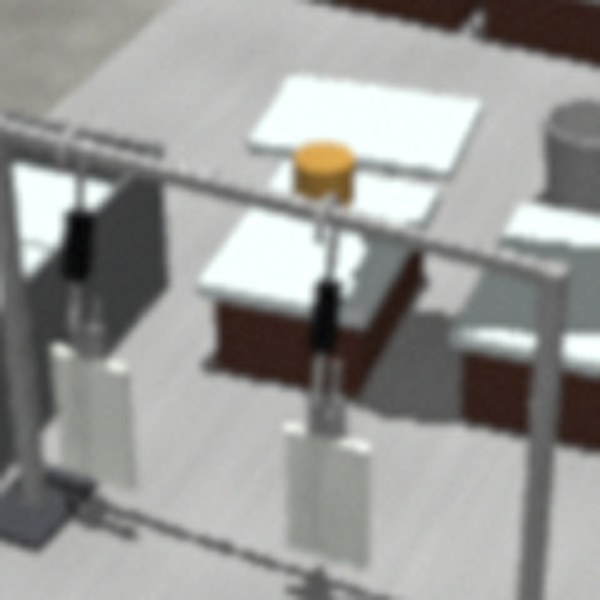

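The final picture shows the hook over the bar at mid-rail, its crown at crop (330,205), which is about side (246,171). The tag hangs upright below it, clear of the boxes and posts. Three depth readings agree that it is still, with its centre at about 92 mm.

```bash
python3 -c "
from workcell import bot
print(bot.job_done(),bot.observe()['clock'])"
```

```text
the job is handed in; nothing more can be done
the job is handed in; nothing more can be done
```

The S-hook is back over the rail bar with the white tag hanging free below it. I let go and handed the job in at about 26 s.

**What I did:** The moves allow no tilt, so I pinched the shank above the sleeve with vertical fingers just right of the bar. I took the hook off the bar, passed its tip up through the tab's hole, lifted the tag and hung the hook about 40 mm nearer the robot than the bar's middle.

**Last checks:**
- **Hook:** it took its weight on the bar before I released it, and stayed put afterwards.
- **Tag:** upright, with its centre about 92 mm up. Three depth readings agreed to within 1 mm, so it was not swinging.
- **Clearance:** the tag is clear of the boxes, the posts and the other tag. I touched no bystanders; the weight, cup and boxes look unmoved in the last picture, but I didn't measure them or look again at the others.

**What went wrong:**
- On the first lift I went too high and the sleeve pressed on the bar's underside at about 45 N (wrist reading). I lowered it at once, and the hook's pose in the grip measured unchanged.
- While feeling for the bar, an open finger touched it at about 18 N.

**Disagreement:** The two cameras differed by about 2 mm on the hole's position. The tip still went in at the first try.

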